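# Clamp the clock plate in its fixture

## Task

A brass clock plate lies in the clamping fixture on the bench. With a finger, push the steel clamp strap all the way round over the plate until it meets its stop, and only then push the cam lever fully down. Do not disturb the brass plate in its nest or the movement, the blower and the oil pot that stand around, and take the hand away at the end.

Things in the scene. Friction and masses are not known exactly. Their poses are not given: they have to be found in the camera images.
- fixture: fixed grey clamping fixture, base 120 (x) x 250 (y, -112 to +138) x 18 mm high, origin on the bench under the plate's centre. y runs from the strap's pivot post to the cam lever, x to the side from which the strap comes, z up. Nest top at height 28 mm. From y = 108 mm two upright cheeks (38 mm over all, 82 mm high) carry the lever. Stop post for the strap at x = -18, y = 93 mm, 54 mm high
- strap_pivot (a point): point on the vertical axis of the strap's pivot post (fixture x = 0, y = -80 mm), at the strap's half height, 45 mm above the bench. The post's cap reaches height 62 mm
- strap_mid (a point): point in the middle of the clamp strap's section, 85 mm from the pivot axis: the place to push. The strap is a steel bar 24 mm wide, 186 mm long from the pivot axis to its free end, from 36 to 54 mm above the bench (a 6 mm high screw head on top). It turns level about the post, stays where it is left, and a push of about 1.5 N here moves it
- strap_part (a joint): angle of the strap, rad: 0 = closed, lying along the fixture's +y across the plate, against the stop, with its end under the cam; grows as it opens towards the fixture's +x; at 1.57 it points along +x (largest 1.6). Starts between 0.9 and 1.5; to close it, push it on its +x side towards -x
- lever_pivot (a point): middle of the cam lever's level axle, which lies along the fixture's x (fixture y = 112 mm, height 70 mm)
- lever_end (a point): free end of the cam lever, on its centre line, 90 mm from the axle. The lever is a steel bar with a black plastic grip 22 mm wide and 12 mm thick over its last 45 mm
- lever_part (a joint): angle of the cam lever, rad: 0 = raised, 1.25 rad above level and leaning outwards (to the fixture's +y); grows as it is pushed outwards and down; 1.25 = fully down on its stop, level, pointing along the fixture's +y at height 70 mm. Starts between 0 and 0.3. It stays where it is left; about 3 N square to it at its end moves it
- plate_center (a point): centre of the loose brass plate, 60 x 80 x 4 mm, 100 to 210 g, lying in the nest between four low pins, its top 32 mm above the bench, 4 mm under the strap
- movement: bystander: loose small clock movement, brass plate 60 x 70 mm with four upright brass pillars, 45 mm high over all, origin at the centre of its underside
- blower: bystander: loose terracotta-brown dust blower bulb, 56 mm across, 78 mm high with its nozzle up, origin at the centre of its underside
- oil_pot: bystander: loose black oil pot with a steel knob, 38 mm across, 34 mm high, origin at the centre of its underside

How it is judged:
By the outcome, as a careful person would: the job done as asked, in the order asked, and still so for the second after the job is handed in, with the robot touching nothing.
It also fails if it takes over 48 s, if anything falls off the work surface, if the arm or the gripper's body presses on something with over 40 N, if the wrist force passes 120 N, or if a joint passes its speed limit or range.

## Robot

A 7-joint arm with a two-finger parallel gripper is mounted at the origin on the work surface. World frame = base frame: x ahead of the robot, y to its left, z up, the work surface at z = 0. Lengths are in m, angles in degrees, forces in N, time in s.
With the tool pointing down it reaches from about 0.425 to 0.825 m from the base axis. Payload 3.6 kg.
Tool frame: the origin (TCP) lies between the finger pads; the fingertips stand 19 mm ahead of it and the grasp point (between the pads) is the TCP; z points along the fingers, y is the line along which they close (so a half turn about z gives the same grasp; the last joint's range is limited). The gripper opens to 85 mm and grips with 20 to 120 N. Pads are 22 mm wide; open, the fingers measure 114 mm over their backs; the gripper's body (76 mm by 85 mm) begins 54 mm behind the grasp point. The pads swing forward as they close: fully open they stand 13 mm farther back than shut.
Start: joints at [-78.524, 35.231, -0.722, 81.555, 0.464, 63.22, -2.315], TCP at [0.146, 0.633, 0.25] pointing down, gripper open.
Joint ranges: [-178.69, 178.69], [-17.37, 117.87], [-77.05, 75.6], [15.02, 138.74], [-78.02, 258.01], [0.78, 113.62], [-162.83, 162.83]. Speed limits (degrees/s): [159.86, 159.86, 180, 180, 180, 180, 180].

## Interface

Orientations are given as a 3x3 rotation matrix whose columns are the frame's x, y, z axes.
In Python, from station import read_state, snapshot, close_job gives the robot as it stands.
- The arm moves only by the tool carry_out, never from a script. Its argument "moves" is a list of rows, each a list of 4 numbers: the shift along the tool's x, y, z in units of 3 cm (1.0 is 3 cm), then the turn about the tool's z in units of 0.12 rad (1.0 is 0.12 rad). In form: [[dx, dy, dz, yaw], ...]. A call has 1 to 5 rows; each row shifts and turns the commanded pose from where the row before left it, along the tool's axes as they then stand; what a row does not reach is not made up. A row lasts 1/10 s, in which the tool goes at most 50 mm and 8.59 degrees, less where a joint would pass 70% of its speed; a pose out of reach is approached as far as the arm can. A call with a number of a shift or a turn outside -1 to 1 is refused whole. A call with a gripper value outside its range is refused whole. "gripper" is the gripper command: -1 is shut, 1 is fully open, values between are in proportion, set as the call begins (left out, the last holds). The fingers move at their own pace and stop on an object; "grip_force" is the grip in N (left out, the last holds). Time passes only in rows, so rows that do not move let the fingers close. It gives the time, the measured TCP pose, the force, the opening and the grip force at its end, in the units of the state.
- read_state(): the state, without advancing time (a new reading comes with each control period).
- snapshot(name): name is "side" or "top" or "wrist"; returns a dict with "pixels" (384x512x3 uint8, red, green, blue), "z_map" (384x512 float32, m along the optical axis (not along the pixel's ray), 0 where there is no reading), "camera_matrix" (3x3 intrinsics, pixels), "k1" (the pictures are not rectified: a ray, as slopes to the right and down, at radius r is drawn at 1 + k1 r^2 times it, then the intrinsics apply), "world_to_cam" (4x4, takes a point from world to camera coordinates); the wrist camera has in their place "mount" (4x4, takes a point from camera to tool coordinates, whose origin is the TCP and whose axes are the flange's). Camera axes: x right, y down, z forward; pixel columns grow to the right and rows downward; lengths in m; the calibration is good to about 2 mm. A picture is of the moment at which its call begins: read the wrist's pose just before it.
- close_job(): hands the job in; it is judged then, once.
The state is a dict: "time": time; "joint_pos": joint angles; "qvel": joint speeds; "joint_torque": joint torques, N m; "tool_pos": TCP position; "eef_rot": TCP orientation; "wrist_force": force on the tool from outside, world axes, zero at the start; "moment": the same for the moment, N m; "gripper_width": finger opening in m; "gripper_force": force on a finger pad.
Only numpy, scipy, OpenCV 4.12 (cv2) and the standard library are available. Lean on these libraries where they do the work, as an engineer would, in place of code of your own. Each camera call takes 0.05 s, during which the arm holds its last target. There are 200 camera calls.

## Working session

There is one attempt and no reset: what is moved stays moved. The work goes in short steps, Python scripts to look and compute and a tool call to move; the robot and the scene stay as the last step left them, time stands still between calls to the robot, and variables do not carry over. Pictures are saved under pics/ and viewed, at most 10 in all, crops included, and the job is handed in when it is done.

Besides the shell and the picture viewer there is one more tool, called after ">>>" as name(argument=value, ...) on one line, values as JSON. carry_out: Moves the arm, as the interface text tells. Shifts and turns lie within -1 to 1; 1 stands for 3 cm of shift or 0.12 rad of turn. Its arguments: {"type":"object","properties":{"moves":{"type":"array"},"gripper":{"type":"number"},"grip_force":{"type":"number"}},"required":["moves"]}

```bash
mkdir -p pics; cat > h.py <<'E'
import numpy as np, cv2
from station import read_state, snapshot, close_job
def cloud(s):
    K=s["camera_matrix"];h,w=s["z_map"].shape
    v,u=np.mgrid[0:h,0:w]
    d=np.stack([(u-K[0,2])/K[0,0],(v-K[1,2])/K[1,1]],-1)
    p=d.copy()
    for _ in range(8): p=d/(1+s["k1"]*(p**2).sum(-1,keepdims=True))
    z=s["z_map"][...,None]
    c=np.concatenate([p*z,z],-1)
    if "world_to_cam" in s: M=np.linalg.inv(s["world_to_cam"])
    else:
        T=np.eye(4);st=s["st"];T[:3,:3]=np.array(st["eef_rot"]);T[:3,3]=st["tool_pos"];M=T@s["mount"]
    return c@M[:3,:3].T+M[:3,3]
E
python3 - <<'E'
from h import *
st=read_state();print(st)
a=[]
for n in("top","side"):
    s=snapshot(n);np.save(n+".npy",s,allow_pickle=True);cv2.imwrite(f"pics/{n}0.png",s["pixels"][...,::-1])
    print(n,s["k1"],s["camera_matrix"].tolist(),s["world_to_cam"].round(3).tolist())
E
```

```text
{'time': 0.0, 'joint_pos': array([-78.52163692,  35.29025283,  -0.72214547,  81.64290395,
         0.46456488,  63.22018287,  -2.31455276]), 'qvel': array([ 0.08798538, -0.0206903 ,  0.09910149, -0.00953465, -0.07138547,
       -0.00784678,  0.04222997]), 'joint_torque': array([ 1.42937874e-04, -4.69205475e+01,  2.58738594e-01, -1.71035886e+01,
        9.79718490e-03,  9.88407381e-03,  6.08082928e-06]), 'tool_pos': array([0.14601633, 0.63263488, 0.24911763]), 'eef_rot': array([[-9.74397348e-01,  2.24832202e-01, -5.37990889e-04],
       [ 2.24832840e-01,  9.74393960e-01, -2.57017831e-03],
       [-5.36437774e-05, -2.62533295e-03, -9.99996552e-01]]), 'wrist_force': array([-0.43512364, -0.12836381, -0.18699034]), 'moment': array([0.0201296 , 0.04230834, 0.00637145]), 'gripper_force': 0.0, 'gripper_width': 0.08543436465247171}
top 0.025486581398324538 [[404.1307899136155, 0.0, 251.4893970235873], [0.0, 404.1307899136155, 185.40297655530512], [0.0, 0.0, 1.0]] [[-0.15, -0.989, 0.002, 0.146], [-0.964, 0.146, -0.222, 0.561], [0.219, -0.035, -0.975, 0.674], [0.0, 0.0, 0.0, 1.0]]
side -0.1126356514573549 [[412.2551621392341, 0.0, 254.97154494028834], [0.0, 412.2551621392341, 196.19149694377495], [0.0, 0.0, 1.0]] [[-0.819, -0.574, -0.019, 0.501], [-0.436, 0.643, -0.63, 0.256], [0.373, -0.507, -0.777, 0.836], [0.0, 0.0, 0.0, 1.0]]
```

View pics/top0.png

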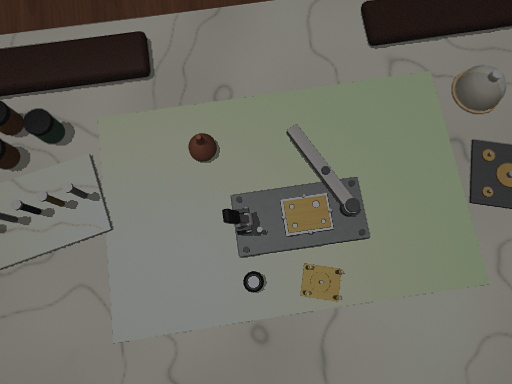

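View pics/side0.png

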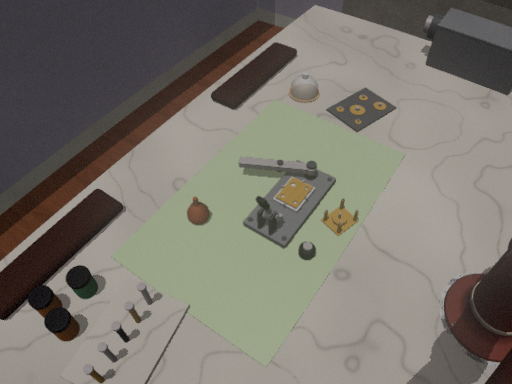

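The top view shows the fixture, with base corners at about (231,194), (358,179), (369,238) and (238,256). The post is at (351,207), the strap's free end at (293,129) and the lever grip at (232,215). The blower is at (202,147), the oil pot at (254,281) and the movement at (322,283). The side view agrees.

```bash
python3 - <<'E'
from h import *
s=np.load("top.npy",allow_pickle=True).item();P=cloud(s)
for n,(u,v) in dict(post=(351,207),strapend=(294,131),strapmid=(325,171),plate=(307,214),lever=(231,216),leverb=(245,216),blower=(202,147),oil=(254,281),mov=(322,283),c1=(233,197),c2=(357,182),c3=(366,236),c4=(240,253)).items():
    print(n,P[v-1:v+2,u-1:u+2].reshape(-1,3).mean(0).round(4))
# fixture base frame from depth mask
m=(abs(P[...,2]-.018)<.005)&(np.hypot(P[...,0]-P[214,307,0],P[...,1]-P[214,307,1])<.17)
px=s["pixels"].astype(int);m&=(px.max(-1)<130)&((px.max(-1)-px.min(-1))<25)
m=cv2.morphologyEx(m.astype(np.uint8),cv2.MORPH_OPEN,np.ones((3,3)))
pts=P[m>0][:,:2].astype(np.float32);print(len(pts),cv2.minAreaRect(pts))
# brass plate
hsv=cv2.cvtColor(s["pixels"],cv2.COLOR_RGB2HSV)
b=(hsv[...,1]>110)&(hsv[...,0]>12)&(hsv[...,0]<32)&(np.hypot(P[...,0]-P[214,307,0],P[...,1]-P[214,307,1])<.06)
print(b.sum(),cv2.minAreaRect(P[b][:,:2].astype(np.float32)),P[b].mean(0))
# strap: height ~.054
q=(abs(P[...,2]-.054)<.008)&(np.hypot(P[...,0]-P[171,325,0],P[...,1]-P[171,325,1])<.12)
lab=cv2.connectedComponents(q.astype(np.uint8))[1];q=lab==lab[171,325]
print(q.sum(),cv2.minAreaRect(P[q][:,:2].astype(np.float32)),cv2.fitLine(P[q][:,:2].astype(np.float32),cv2.DIST_L2,0,.01,.01).ravel())
E
```

```text
post [ 0.5107 -0.1107  0.063 ]
strapend [ 0.6714 -0.0358  0.0548]
strapmid [ 0.5839 -0.0776  0.0612]
plate [ 0.5139 -0.035   0.0334]
lever [0.5136 0.1028 0.1484]
leverb [0.5191 0.0805 0.0898]
blower [0.6674 0.1413 0.0506]
oil [0.4086 0.0813 0.0344]
mov [ 0.3866 -0.0402  0.0259]
c1 [0.5697 0.0973 0.0178]
c2 [ 0.5638 -0.1456  0.0144]
c3 [ 0.4583 -0.1393  0.0186]
c4 [0.4624 0.0993 0.019 ]
5194 ((0.5151790380477905, -0.022044837474822998), (0.24957342445850372, 0.1200646460056305), 89.82808685302734)
1219 ((0.5152824521064758, -0.035180822014808655), (0.08059003204107285, 0.05930035188794136), 89.8736343383789) [ 0.51449502 -0.0342252   0.03310241]
1273 ((0.5920009016990662, -0.07569962739944458), (0.1995474398136139, 0.026216566562652588), 25.82893180847168) [ 0.9017443   0.43226978  0.5976598  -0.07134393]
```

>>> carry_out(moves=[[0, 0, 0, -0.95], [0, 0, 0, -0.95], [0, 0, 0, 0], [-0.5, -0.5, 0, 0], [-0.9, -0.9, 0, 0]], gripper=-1)

```text
time: 0.6
tool_pos: [0.185, 0.5927, 0.2495]
eef_rot: [[-1.0, -0.005, -0.003], [-0.005, 1.0, 0.001], [0.003, 0.001, -1.0]]
wrist_force: [0.9, -0.8, -0.4]
gripper_width: 0.0124
gripper_force: 0.0
```

>>> carry_out(moves=[[-0.9, -0.9, 0, 0], [-0.9, -0.9, 0, 0], [-0.9, -0.9, 0, 0], [-0.9, -0.9, 0, 0], [-0.9, -0.9, 0, 0]])

```text
time: 1.1
tool_pos: [0.3242, 0.4552, 0.2502]
eef_rot: [[-1.0, 0.002, -0.0], [0.002, 1.0, -0.0], [0.0, -0.0, -1.0]]
wrist_force: [-0.4, 0.1, -0.3]
gripper_width: -0.0002
gripper_force: 0.0
```

>>> carry_out(moves=[[-0.9, -0.9, 0, 0], [-0.9, -0.9, 0, 0], [-0.9, -0.9, 0, 0], [-0.9, -0.9, 0, 0], [-0.9, -0.9, 0, 0]])

```text
time: 1.6
tool_pos: [0.4594, 0.3204, 0.2502]
eef_rot: [[-1.0, 0.002, -0.0], [0.002, 1.0, -0.0], [0.0, -0.0, -1.0]]
wrist_force: [0.8, 0.4, -0.4]
gripper_width: -0.0001
gripper_force: 0.0
```

>>> carry_out(moves=[[-0.9, -0.9, 0, 0], [-0.9, -0.9, 0, 0], [-0.9, -0.9, 0, 0], [-0.6, -0.9, 0, 0], [-0.2, -0.9, 0, 0]])

```text
time: 2.1
tool_pos: [0.5655, 0.1849, 0.2497]
eef_rot: [[-1.0, 0.004, 0.001], [0.004, 1.0, -0.001], [-0.001, -0.001, -1.0]]
wrist_force: [-0.3, -0.3, 0.0]
gripper_width: 0.0002
gripper_force: 0.0
```

>>> carry_out(moves=[[-0.4, -1, 0, 0], [-0.4, -1, 0, 0], [-0.4, -1, 0, 0], [-0.4, -1, 0, 0], [-0.4, -1, 0, 0]])

```text
time: 2.6
tool_pos: [0.624, 0.0357, 0.25]
eef_rot: [[-1.0, 0.002, -0.001], [0.002, 1.0, -0.0], [0.001, -0.0, -1.0]]
wrist_force: [-0.3, 0.2, 0.2]
gripper_width: -0.0
gripper_force: 0.0
```

>>> carry_out(moves=[[0, -1, 0, 0], [0, -1, 0, 0], [0, -1, 0.4, 0], [0, -1, 0.8, 0], [0, -0.8, 1, 0]])

```text
time: 3.1
tool_pos: [0.6247, -0.1097, 0.1847]
eef_rot: [[-1.0, 0.003, 0.003], [0.003, 1.0, -0.002], [-0.003, -0.002, -1.0]]
wrist_force: [0.4, 0.3, -0.1]
gripper_width: -0.0001
gripper_force: 0.0
```

>>> carry_out(moves=[[0, 0, 1, 0], [0, 0, 1, 0], [0, 0, 0.6, 0], [0, 0, 0.2, 0], [0, 0, 0, 0]])

```text
time: 3.6
tool_pos: [0.6235, -0.107, 0.0995]
eef_rot: [[-1.0, 0.0, -0.002], [0.0, 1.0, 0.0], [0.002, 0.0, -1.0]]
wrist_force: [0.4, -0.1, 0.9]
gripper_width: 0.0
gripper_force: 0.0
```

```bash
python3 - <<'E'
from h import *
st=read_state();print(st["tool_pos"],st["wrist_force"])
s=snapshot("side");cv2.imwrite("pics/side1.png",cv2.resize(s["pixels"][110:270,180:390,::-1],None,fx=3,fy=3))
E
```

```text
[ 0.62354678 -0.10698273  0.09945326] [ 0.3714346  -0.05985104  0.9125334 ]
```

View pics/side1.png

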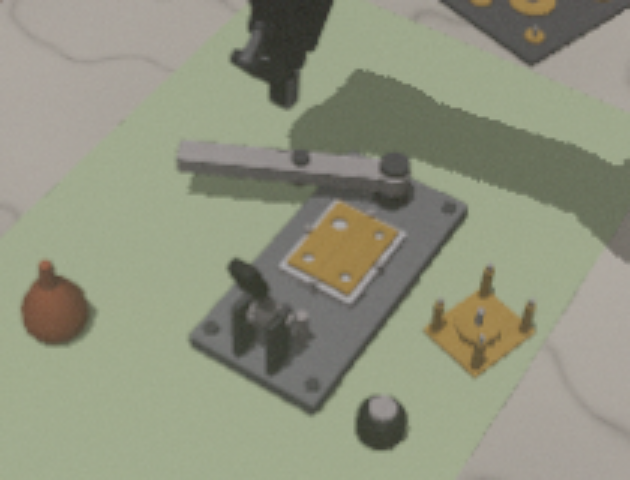

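The crop shows the closed fingers at about (285,95), behind the strap on its pushing side and clear of it. I'll lower them and push.

>>> carry_out(moves=[[0, 0, 0.6, 0], [0, 0, 0.4, 0], [0, 0, 0.25, 0], [0, 0, 0, 0], [0.18, 0.3, 0, 0]])

```text
time: 4.15
tool_pos: [0.6194, -0.0998, 0.0633]
eef_rot: [[-1.0, 0.001, 0.002], [0.001, 1.0, -0.002], [-0.002, -0.002, -1.0]]
wrist_force: [0.1, -0.6, 0.3]
gripper_width: 0.0002
gripper_force: 0.0
```

>>> carry_out(moves=[[0.12, 0.32, 0, 0], [0.12, 0.32, 0, 0], [0.12, 0.32, 0, 0], [0.2, 0.3, 0, 0], [0.2, 0.3, 0, 0]])

```text
time: 4.65
tool_pos: [0.5955, -0.0504, 0.0631]
eef_rot: [[-1.0, -0.002, 0.001], [-0.002, 1.0, -0.0], [-0.001, -0.0, -1.0]]
wrist_force: [1.3, -2.0, -0.3]
gripper_width: -0.0002
gripper_force: 0.6
```

>>> carry_out(moves=[[0.25, 0.28, 0, 0], [0.25, 0.2, 0, 0], [0.25, 0.2, 0, 0], [0.25, 0.15, 0, 0], [0, 0, 0, 0]])

```text
time: 5.15
tool_pos: [0.5641, -0.025, 0.0627]
eef_rot: [[-1.0, -0.002, -0.002], [-0.002, 1.0, 0.001], [0.002, 0.001, -1.0]]
wrist_force: [0.2, -0.0, 0.3]
gripper_width: 0.0002
gripper_force: 0.0
```

>>> carry_out(moves=[[0.2, 0.1, 0, 0], [0.2, 0.1, 0, 0], [0.2, 0.05, 0, 0], [0.15, 0, 0, 0], [0, 0, 0, 0]])

```text
time: 5.65
tool_pos: [0.5422, -0.0184, 0.0628]
eef_rot: [[-1.0, -0.002, -0.002], [-0.002, 1.0, 0.001], [0.002, 0.001, -1.0]]
wrist_force: [0.1, 0.1, 0.6]
gripper_width: 0.0001
gripper_force: 0.0
```

>>> carry_out(moves=[[0.08, 0, 0, 0], [0.05, 0, 0, 0], [0, 0, 0, 0]])

```text
time: 5.95
tool_pos: [0.5394, -0.0187, 0.0629]
eef_rot: [[-1.0, -0.001, 0.0], [-0.001, 1.0, 0.0], [-0.0, 0.0, -1.0]]
wrist_force: [0.6, 1.2, -0.1]
gripper_width: 0.0
gripper_force: 0.4
```

>>> carry_out(moves=[[0.06, 0, 0, 0], [0.06, 0, 0, 0], [0, 0, 0, 0]])

```text
time: 6.25
tool_pos: [0.5388, -0.0188, 0.0631]
eef_rot: [[-1.0, -0.001, 0.007], [-0.001, 1.0, 0.0], [-0.007, 0.0, -1.0]]
wrist_force: [5.7, 0.8, -4.7]
gripper_width: 0.0002
gripper_force: 2.9
```

>>> carry_out(moves=[[0.06, 0, 0, 0], [0, 0, 0, 0]])

```text
time: 6.45
tool_pos: [0.5387, -0.0188, 0.0632]
eef_rot: [[-1.0, -0.001, 0.011], [-0.001, 1.0, 0.0], [-0.011, 0.0, -1.0]]
wrist_force: [7.8, 0.8, -7.0]
gripper_width: 0.0001
gripper_force: 4.0
```

>>> carry_out(moves=[[-0.3, 0, 0, 0], [-0.5, 0, 0, 0], [-0.5, 0, -0.6, 0], [-0.5, 0, -1, 0], [-0.5, 0, -1, 0]])

```text
time: 6.95
tool_pos: [0.6016, -0.0195, 0.1408]
eef_rot: [[-1.0, -0.001, -0.006], [-0.001, 1.0, -0.001], [0.006, -0.001, -1.0]]
wrist_force: [1.0, -0.0, -1.1]
gripper_width: 0.0001
gripper_force: 0.0
```

>>> carry_out(moves=[[-0.5, -0.5, -1, 0], [0, -0.5, -1, 0], [0, -0.5, -0.5, 0], [0, 0, 0, 0]])

```text
time: 7.35
tool_pos: [0.6181, -0.068, 0.218]
eef_rot: [[-1.0, 0.004, 0.002], [0.004, 1.0, -0.003], [-0.002, -0.003, -1.0]]
wrist_force: [0.9, 0.2, 0.6]
gripper_width: 0.0001
gripper_force: 0.0
```

```bash
python3 - <<'E'
from h import *
st=read_state();print(st["tool_pos"],st["wrist_force"])
s=snapshot("side");a=s["pixels"][110:270,180:390]
t=snapshot("top");b=t["pixels"][130:290,190:400]
cv2.imwrite("pics/c2.png",cv2.resize(np.vstack([a,b])[...,::-1],None,fx=1.85,fy=1.85,interpolation=cv2.INTER_CUBIC))
P=cloud(t)
# strap closed: points at height .054 over the plate region
q=(abs(P[...,2]-.054)<.006)&(abs(P[...,0]-.515)<.05)&(P[...,1]>-.095)&(P[...,1]<.06)
print(q.sum(),cv2.fitLine(P[q][:,:2].astype(np.float32),cv2.DIST_HUBER,0,.01,.01).ravel(),cv2.minAreaRect(P[q][:,:2].astype(np.float32)))
for S,n in((t,"top"),(s,"side")):
    Q=cloud(S);q=(Q[...,2]>.088)&(abs(Q[...,0]-.515)<.03)&(abs(Q[...,1]-.11)<.05)&(Q[...,2]<.18)
    p=Q[q];print(n,len(p),p.min(0).round(3),p.max(0).round(3),p.mean(0).round(3)); 
    if len(p)>5:
        top=p[p[:,2]>p[:,2].max()-.02];print(top.mean(0).round(3), cv2.fitLine(p[:,1:].astype(np.float32),cv2.DIST_HUBER,0,.01,.01).ravel().round(3))
E
```

```text
[ 0.61814301 -0.06803321  0.21803463] [0.92866713 0.19427358 0.63577632]
1111 [ 0.00893136 -0.9999601   0.51432365 -0.01531685] ((0.5108370184898376, -0.017490997910499573), (0.03502516821026802, 0.15524670481681824), 1.1021863222122192)
top 286 [0.504 0.079 0.088] [0.526 0.116 0.157] [0.514 0.1   0.135]
[0.514 0.107 0.15 ] [0.399 0.917 0.097 0.131]
side 133 [0.505 0.084 0.088] [0.527 0.119 0.156] [0.514 0.107 0.135]
[0.515 0.113 0.15 ] [0.345 0.939 0.107 0.134]
```

View pics/c2.png

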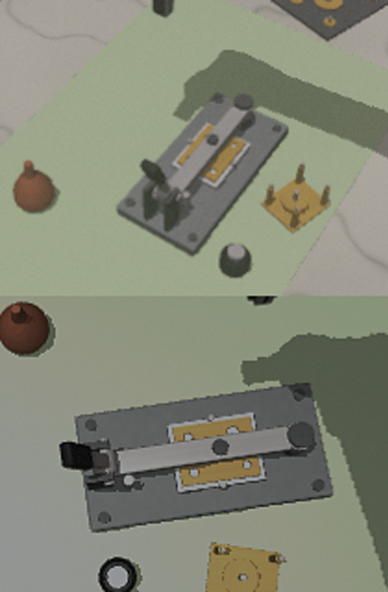

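The strap lies along the fixture against its stop: in the lower crop it runs from about (100,462) to (300,437), and the plate is still in its nest. The lever is near 0.05 rad, so I'll push it next.

>>> carry_out(moves=[[0.8, 0.8, 0, 0], [0.9, 0.9, 0, 0], [0.9, 0.9, 0, 0], [0.83, 0.9, 0, 0], [0, 0.2, 0.5, 0]])

```text
time: 7.95
tool_pos: [0.5106, 0.0528, 0.2005]
eef_rot: [[-1.0, -0.01, -0.005], [-0.01, 1.0, 0.003], [0.005, 0.003, -1.0]]
wrist_force: [1.3, 0.5, 0.1]
gripper_width: 0.0001
gripper_force: 0.0
```

>>> carry_out(moves=[[0, 0, 0.8, 0], [0, 0, 0.6, 0], [0, 0, 0, 0]])

```text
time: 8.25
tool_pos: [0.5112, 0.0482, 0.1552]
eef_rot: [[-1.0, -0.004, -0.01], [-0.004, 1.0, -0.0], [0.01, -0.0, -1.0]]
wrist_force: [-1.0, -0.4, 1.2]
gripper_width: -0.0001
gripper_force: 0.0
```

>>> carry_out(moves=[[-0.1, 0.4, 0, 0], [0, 0.4, 0, 0], [0, 0.3, 0, 0], [0, 0.2, 0, 0], [0, 0, 0, 0]])

```text
time: 8.75
tool_pos: [0.5179, 0.0878, 0.1592]
eef_rot: [[-1.0, -0.004, 0.001], [-0.004, 1.0, 0.001], [-0.001, 0.001, -1.0]]
wrist_force: [-0.1, 0.7, -0.6]
gripper_width: -0.0001
gripper_force: 0.0
```

>>> carry_out(moves=[[0, 0.25, 0.05, 0], [0, 0.2, 0.1, 0], [0, 0.2, 0.12, 0], [0, 0.2, 0.15, 0], [0, 0, 0, 0]])

```text
time: 9.25
tool_pos: [0.518, 0.1129, 0.1456]
eef_rot: [[-1.0, -0.003, 0.0], [-0.003, 1.0, 0.001], [-0.0, 0.001, -1.0]]
wrist_force: [-0.5, 0.9, 0.1]
gripper_width: -0.0
gripper_force: 0.0
```

>>> carry_out(moves=[[0, 0.2, 0.18, 0], [0, 0.16, 0.2, 0], [0, 0.13, 0.22, 0], [0, 0.1, 0.22, 0], [0, 0.1, 0.22, 0]])

```text
time: 9.75
tool_pos: [0.518, 0.1332, 0.1145]
eef_rot: [[-1.0, -0.002, 0.0], [-0.002, 1.0, 0.001], [-0.0, 0.001, -1.0]]
wrist_force: [0.8, 1.8, 3.3]
gripper_width: -0.0
gripper_force: 1.6
```

>>> carry_out(moves=[[0, 0.08, 0.2, 0], [0, 0.06, 0.2, 0], [0, 0.04, 0.15, 0], [0, 0, 0, 0]])

```text
time: 10.15
tool_pos: [0.5171, 0.1371, 0.0974]
eef_rot: [[-1.0, -0.001, -0.002], [-0.001, 1.0, -0.001], [0.003, -0.001, -1.0]]
wrist_force: [0.5, -0.5, 0.5]
gripper_width: 0.0002
gripper_force: 0.0
```

Contact is confirmed, so I'll press down to the stop.

>>> carry_out(moves=[[0, 0, 0.1, 0], [0, 0, 0.06, 0], [0, 0, 0, 0]])

```text
time: 10.45
tool_pos: [0.517, 0.1371, 0.0949]
eef_rot: [[-1.0, -0.001, -0.002], [-0.001, 1.0, -0.001], [0.002, -0.001, -1.0]]
wrist_force: [-3.3, 1.0, 11.4]
gripper_width: 0.0
gripper_force: 6.0
```

>>> carry_out(moves=[[0, 0, 0.05, 0], [0, 0, 0, 0]])

```text
time: 10.65
tool_pos: [0.5171, 0.1372, 0.0948]
eef_rot: [[-1.0, -0.001, -0.001], [-0.001, 1.0, -0.0], [0.001, -0.0, -1.0]]
wrist_force: [-5.2, -0.8, 21.1]
gripper_width: -0.0001
gripper_force: 10.4
```

The finger is hard on the stop at the expected height, so I'll retreat.

>>> carry_out(moves=[[0, 0, -0.3, 0], [0, 0, -0.8, 0], [0, 0, -1, 0], [0, 0, -1, 0], [0, 0.5, -1, 0]])

```text
time: 11.15
tool_pos: [0.5173, 0.149, 0.2157]
eef_rot: [[-1.0, 0.004, -0.002], [0.004, 1.0, -0.004], [0.002, -0.004, -1.0]]
wrist_force: [1.4, 0.2, -0.1]
gripper_width: -0.0003
gripper_force: 0.0
```

>>> carry_out(moves=[[0, 1, -0.5, 0], [0, 1, 0, 0], [0, 1, 0, 0], [0, 1, 0, 0], [0, 0, 0, 0]])

```text
time: 11.65
tool_pos: [0.5156, 0.2779, 0.2293]
eef_rot: [[-1.0, -0.009, -0.002], [-0.009, 1.0, 0.003], [0.002, 0.003, -1.0]]
wrist_force: [-0.8, 0.8, -0.1]
gripper_width: 0.0003
gripper_force: 0.0
```

```bash
python3 - <<'E'
from h import *
st=read_state();print(st["tool_pos"],st["wrist_force"])
s=snapshot("side");a=s["pixels"][110:270,180:390]
t=snapshot("top");b=t["pixels"][130:290,190:400]
cv2.imwrite("pics/c3.png",cv2.resize(np.vstack([a,b])[...,::-1],None,fx=1.85,fy=1.85,interpolation=cv2.INTER_CUBIC))
for S in(t,s):
    Q=cloud(S);q=(Q[...,2]>.06)&(abs(Q[...,0]-.515)<.02)&(Q[...,1]>.115)&(Q[...,1]<.175)&(Q[...,2]<.12);p=Q[q]
    print(len(p),p.max(0),np.polyfit(p[:,1],p[:,2],1),np.median(p,0))
E
```

```text
[0.51558879 0.27790456 0.22933408] [-0.80066099  0.7771596  -0.05344026]
362 [0.52662499 0.16717294 0.07975146] [0.02562999 0.07262597] [0.51477533 0.14219441 0.07656102]
225 [0.52781539 0.17019111 0.07891866] [-0.02255734  0.07768659] [0.51528458 0.14656375 0.0748921 ]
```

View pics/c3.png

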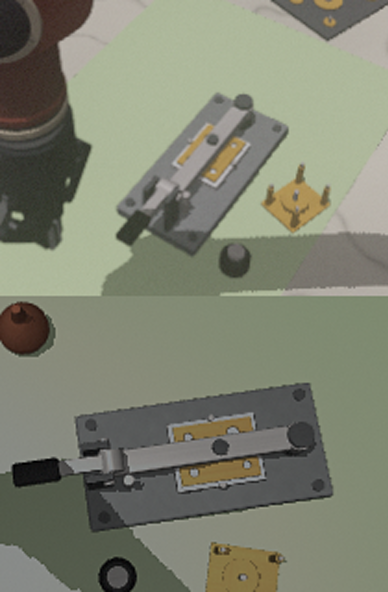

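The picture shows the lever level, with its grip at (37,471) in the lower crop. The strap is closed, and the plate and bystanders have not moved.

```bash
python3 -c "
from station import close_job;print(close_job())"
```

```text
the job is handed in; nothing more can be done
None
```

The clamp strap was pushed round against its stop, then the cam lever fully down to level; the final pictures show the plate and bystanders in place, the hand is clear, and the job was handed in at about 12 s (no verdict was returned).

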